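Fold down the ratchet tube rest

TASK

The tube rest stands raised on its ratchet and is in the way. Press the red pedal down until the weighted pawl tumbles over and stays clear of the teeth, then push the arm by its black cross bar all the way down onto its stop, and leave the pawl tripped. Only press and push: do not lift the arm, and leave the crucible, the oil bottle and the bolt where they stand.

Things in the scene. Friction and masses are not known exactly. Their poses are not given: they have to be found in the camera images.
- tube_rest: Fixed green ratchet stand on the bench. Its base plate is 100 x 270 x 12 mm; the origin is on the bench, 5 mm from the middle of the plate towards the cross-bar side and straight below the arm's pivot. x runs across the stand (roughly away from the robot), y along the plate towards the cross bar, z up. A green upright (10 mm thick, up to 141 mm high) stands at x = +14 to +24 mm, y = -92 to +32 mm; a rubber-topped stop post (106 mm high) stands at y = 98 mm.
- rest_pivot (a point): Middle of the arm's hinge, 115 mm above the bench. The hinge axis is the stand's x axis. The steel toothed wheel round it is 104 mm in diameter and 10 mm thick.
- rest_arm (a joint): Angle of the arm in rad: 0 is the highest (60 degrees above level), it grows as the arm goes down, 1.047 is fully down, level on its stop. The arm does not fall by itself: the hinge has friction and it takes about 3 N of downward push on the cross bar. While the pawl is in the teeth it can go down about one tooth (0.24 rad at most), then it is blocked.
- cross_bar (a point): Centre of the black rubber cross bar at the arm's free end, 140 mm from the arm's pivot: 24 mm in diameter, 80 mm long, lying level along the stand's x axis. With the arm at angle q it is at y = 140 cos(1.047 - q) mm and z = 140 sin(1.047 - q) mm from the arm pivot in the stand's frame. The yellow arm bar below it is 10 mm wide and 20 mm high.
- pawl_pivot (a point): Middle of the pawl's hinge, at y = -68 mm and 94 mm high in the stand's frame; the hinge axis is the stand's x axis.
- ratchet_pawl (a joint): Angle of the pawl in rad: 0 to about 0.14 with its hook on or between the teeth, 0.768 tripped, resting on its stop. A brass weight (30 mm in diameter, 26 mm long, on the robot's side of the hook, 40 mm from the hinge) holds it in the teeth; past the middle, 0.38 rad, the weight tumbles over and it stays tripped by itself. The pedal needs less than 1 N.
- pedal (a point): Middle of the top face of the red pedal of the pawl, a plate 40 mm across (stand's x) by 30 mm long (y) and 6 mm thick, about 85 mm from the pawl's hinge on the side away from the cross bar. In the teeth it is about 120 to 133 mm above the bench and slopes by up to 22 degrees, its outer end up; pressed fully it comes 50 to 65 mm down along an arc about the pawl's hinge (at most 8 mm sideways) to about 68 mm above the bench.
- crucible: Loose small off-white crucible, 50 mm across, 42 mm high, standing behind the stand; origin at the centre of its underside. Leave it.
- oil_bottle: Loose brown dropper bottle, 34 mm across, 102 mm high, standing behind the stand; origin at the centre of its underside. Leave it.
- cap_bolt_3: Loose steel cap bolt, 19 mm across, 52 mm high, standing on its head beyond the cross-bar end of the stand; origin at the centre of its underside. Leave it.

How it is judged (in metres and radians):
On the way, in this order (a step that is already met when the one before it is completed fails the run):
1. the pawl is tripped clear of the teeth while the arm is still up (value of joint ratchet_pawl above 0.65 rad and value of joint rest_arm below 0.72 rad), for 0.2 s.
2. the arm is pushed fully down on its stop (value of joint rest_arm above 0.99 rad), for 0.2 s.
At the end, for the whole second after the job is handed in: The arm is down on its stop (joint above 0.99 of 1.047 rad) and the pawl is still tripped (above 0.65 of 0.768 rad) (value of joint rest_arm above 0.99 rad and value of joint ratchet_pawl above 0.65 rad); the robot touches nothing.
It fails at once if the arm is lifted towards its highest position (value of joint rest_arm below 0.05 rad).
It fails at once if the crucible, the oil bottle or the bolt is moved by more than 20 mm or tipped (distance of any of crucible, oil_bottle, cap_bolt_3 from where it was at the start of the episode above 0.02 m or angle between any of crucible, oil_bottle, cap_bolt_3's own z axis and vertical above 0.35 rad).
It also fails if it takes over 40 s, if anything falls off the work surface, if the arm or the gripper's body presses on something with over 40 N, if the wrist force passes 120 N, or if a joint passes its speed limit or range.

ROBOT

A 6-joint arm with a two-finger parallel gripper is mounted at the origin on a cart in front of the work surface, level with it; the furniture and walls round the work are solid. World frame = base frame: x ahead of the robot, y to its left, z up, the work surface at z = 0. Lengths are in mm, angles in rad, forces in N, time in s.
With the tool pointing down it reaches from about 275 to 750 mm from the base axis. Payload 10.2 kg.
Tool frame: the origin (TCP) lies midway between the tips of the shut fingers; the grasp point (between the pads) lies 19 mm behind it; z points along the fingers, y is the direction in which the jaws open and shut (so a half turn about z gives the same grasp; the last joint's range is limited). The gripper opens to 85 mm and grips with 20 to 120 N. Pads are 22 mm wide; open, the fingers measure 114 mm over their backs; the gripper's body (76 mm by 85 mm) begins 54 mm behind the grasp point. The pads swing forward as they close: fully open they stand 13 mm farther back than shut.
Start: joints at [-1.505, 0.313, 1.498, -0, 1.331, -0.223], TCP at [149.508, -503.268, 192.794] pointing down, gripper open.
Joint ranges: [-2.94, 2.94], [-0.97, 2.17], [0.19, 2.56], [-1.23, 4.37], [0.02, 3.11], [-2.88, 2.88]. Speed limits (rad/s): [2.39, 2.39, 3.01, 3.14, 3.14, 3.14].

INTERFACE

Orientations are given as a unit quaternion [w, x, y, z].
In Python, from rig import sense, optics, ctrl gives the robot as it stands.
- The arm moves only by the tool play_rows, never from a script. Its argument "plan" is a list of rows, each a list of 7 numbers: the shift along the world's x, y, z in mm, then the turn, a rotation vector about the world's x, y, z in rad, then the opening, from -1 (shut) to 1 (fully open), so that 0 is half open. A call has 1 to 5 rows; each row shifts and turns the pose as measured when the row begins; what a row does not reach is not made up. A row lasts 1/12 s, in which the tool goes at most 41.7 mm and 7.16 degrees, less where a joint would pass 70% of its speed; a pose out of reach is approached as far as the arm can. A call is refused whole if a number of a shift passes 41.7 or a number of a turn 0.125, either way. A call with a gripper value outside its range is refused whole. The fingers move at their own pace and stop on an object; "grip_force" is the grip in N (left out, the last holds). Time passes only in rows, so rows that do not move let the fingers close. It gives the time, the measured TCP pose, the force and the opening at its end, in the units of the state.
- sense(): the state, without advancing time (a new reading comes with each control period).
- optics.capture(name): name is "scene" or "top" or "wrist"; returns a dict with "img" (384x512x3 uint8, blue, green, red), "fx", "fy", "cx", "cy" (pixels), "world_to_cam" (4x4, takes a point from world to camera coordinates). Camera axes: x right, y up, looking along -z (the intrinsics and any distortion apply to the point x, -y, -z); pixel columns grow to the right and rows downward; lengths in mm; the calibration is good to about 2 mm. A picture is of the moment at which its call begins. There is no depth.
- ctrl.finish_job(): hands the job in, once; it reports no verdict.
The state is a dict: "time_s": time; "joints": joint angles; "dq": joint speeds; "tau": joint torques, N m; "eef_pos": TCP position; "ee_rot": TCP orientation; "force": force on the tool from outside, world axes, zero at the start; "wrist_torque": the same for the moment, N m; "grip_width": opening from 0.0 (shut) to 1.0 (fully open).
Only numpy, scipy, OpenCV 4.12 (cv2) and the standard library are available. Lean on these libraries where they do the work, as an engineer would, in place of code of your own. Each camera call takes 0.05 s, during which the arm holds its last target. There are 200 camera calls.

## Working session

There is one attempt and no reset: what is moved stays moved. The work goes in short steps, Python scripts to look and compute and a tool call to move; the robot and the scene stay as the last step left them, time stands still between calls to the robot, and variables do not carry over. Pictures are saved under pics/ and viewed, about 8 in all and at most 12, crops included, and the job is handed in when it is done.

Besides the shell and the picture viewer there is one more tool, called after "Request:" in YAML: its name, and indented under it one key for each argument. play_rows: Moves the arm, as the interface text tells. Its arguments: {"type":"object","properties":{"plan":{"type":"array"},"grip_force":{"type":"number"}},"required":["plan"]}

```bash
mkdir -p pics; cat > h.py <<'E'
import numpy as np, cv2
from rig import sense, optics, ctrl
def cap(n,f=None):
    c=optics.capture(n)
    if f: cv2.imwrite('pics/'+f,c['img'])
    return c
def ray(c,u,v):
    M=np.linalg.inv(np.array(c['world_to_cam'])); d=np.array([(u-c['cx'])/c['fx'],-(v-c['cy'])/c['fy'],-1.])
    return M[:3,3], M[:3,:3]@d/np.linalg.norm(d)
def onz(c,u,v,z):
    o,d=ray(c,u,v); return o+d*(z-o[2])/d[2]
def proj(c,p):
    q=np.array(c['world_to_cam'])@np.append(p,1); return c['cx']+c['fx']*q[0]/-q[2], c['cy']+c['fy']*q[1]/q[2]
def tri(a,b):
    (o,d),(p,e)=ray(*a),ray(*b)
    s=np.linalg.lstsq(np.c_[d,-e],p-o,rcond=None)[0]; x,y=o+s[0]*d,p+s[1]*e
    return (x+y)/2, np.linalg.norm(x-y)
E
python3 - <<'E'
from h import *
a=cap('scene','s1.png');b=cap('top','t1.png')
print(sense()); print({k:v for k,v in a.items() if k!='img'}); print({k:v for k,v in b.items() if k!='img'})
E
```

```text
{'time_s': 0.1, 'joints': array([-1.50543069e+00,  3.13398674e-01,  1.49832126e+00, -9.94242700e-06,
        1.33097472e+00, -2.23401519e-01]), 'dq': array([-4.88470016e-04, -2.66742218e-03, -1.71914252e-03,  3.04670365e-04,
        5.46478174e-05,  5.65536289e-04]), 'tau': array([ 9.13537460e-04, -4.12905228e+01, -2.60144305e+01, -2.06985205e-04,
        3.07309885e-03,  1.00665051e-05]), 'eef_pos': array([ 149.47260375, -503.0110906 ,  192.30495088]), 'ee_rot': array([-5.49664812e-04,  9.89594466e-01,  1.43883599e-01,  3.86806042e-05]), 'force': array([-0.24460855, -0.09609522, -0.53789711]), 'wrist_torque': array([-0.03242045,  0.00158877, -0.02385884]), 'grip_width': 0.9963775866977111}
{'fx': 456.9386023192745, 'fy': 456.9386023192745, 'cx': 252.6457919233405, 'cy': 194.75404969255402, 'world_to_cam': array([[-6.69546498e-01, -7.42505228e-01, -1.98361694e-02,
         4.09707279e+02],
       [ 4.02137730e-01, -3.84818111e-01,  8.30782924e-01,
        -3.87790709e+02],
       [-6.24493982e-01,  5.48270925e-01,  5.56242986e-01,
        -5.65638884e+02],
       [ 0.00000000e+00,  0.00000000e+00,  0.00000000e+00,
         1.00000000e+00]])}
{'fx': 446.42429307347743, 'fy': 446.42429307347743, 'cx': 250.14656160488855, 'cy': 198.98920201720216, 'world_to_cam': array([[-1.82546117e-02, -9.99753328e-01, -1.26511391e-02,
         5.16924077e+00],
       [ 9.99395514e-01, -1.86195875e-02,  2.93584311e-02,
        -6.04549532e+02],
       [-2.95867482e-02, -1.21075649e-02,  9.99488885e-01,
        -1.05312647e+03],
       [ 0.00000000e+00,  0.00000000e+00,  0.00000000e+00,
         1.00000000e+00]])}
```

View pics/s1.png

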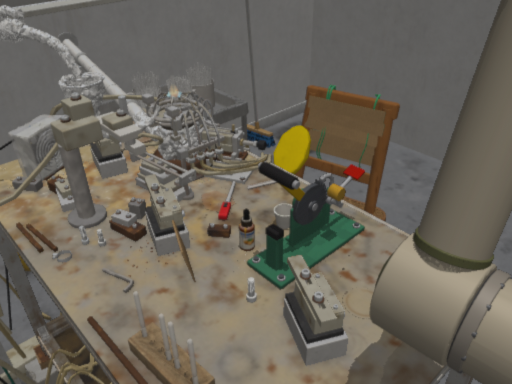

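View pics/t1.png

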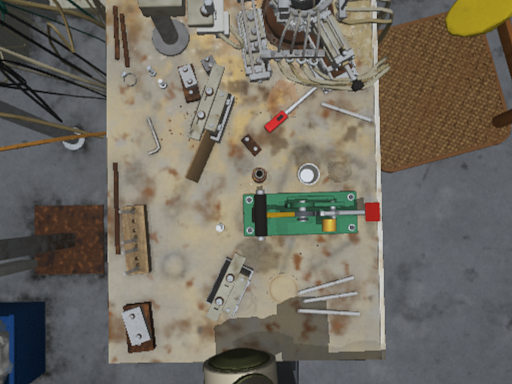

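The scene view shows the raised arm's black bar at (278,178), the red pedal at (355,172) and the stop post at (274,240). In the top view the plate spans cols 243–358 and rows 191–236, with the bar at (261,214), the pedal at (372,212), the bottle at (260,175), the crucible at (308,173) and the bolt at (220,228).

```bash
cat > m.py <<'E'
from h import *
def mask(im,kind):
    h=cv2.cvtColor(im,cv2.COLOR_BGR2HSV); b,g,r=[im[...,i].astype(int) for i in range(3)]
    if kind=='red': return ((r>120)&(g<60)&(b<60))
    if kind=='green': return ((g>r+25)&(g>b+8))
    if kind=='black': return (h[...,2]<50)
def blob(c,kind,box):
    m=mask(c['img'],kind).astype(np.uint8); z=np.zeros_like(m); x0,y0,x1,y1=box; z[y0:y1,x0:x1]=m[y0:y1,x0:x1]
    n,l,s,ce=cv2.connectedComponentsWithStats(z); i=1+np.argmax(s[1:,4])
    ct=max(cv2.findContours((l==i).astype(np.uint8),0,1)[0],key=cv2.contourArea)
    return ce[i],s[i],cv2.minAreaRect(ct)
E
python3 - <<'E'
from m import *
a=cap('scene');b=cap('top')
pa=blob(a,'red',(335,155,375,190));pb=blob(b,'red',(355,195,390,230)); print(pa,pb)
P,e=tri((a,*pa[0]),(b,*pb[0])); print('pedal',P,e)
ca=blob(a,'black',(255,155,306,200));cb=blob(b,'black',(248,185,272,240)); print(ca,cb)
C,e=tri((a,*ca[0]),(b,*cb[0])); print('bar',C,e)
g=blob(b,'green',(235,180,370,245)); print(g)
q=cv2.boxPoints(g[2]); W=np.array([onz(b,*p,12) for p in q]); print(W, np.linalg.norm(W-np.roll(W,1,0),axis=1), W.mean(0))
for n,u,v,z in (('bottle',260,175,102),('cruc',308,173,42),('bolt',220,228,52),('vice',230,285,60)): print(n,onz(b,u,v,z))
big=cv2.resize(b['img'][170:320,200:400],None,fx=4,fy=4,interpolation=cv2.INTER_CUBIC);cv2.imwrite('pics/t2.png',big)
E
```

```text
(array([353.94674556, 171.11242604]), array([344, 165,  21,  14, 169], dtype=int32), ((354.00006103515625, 171.00001525878906), (17.8885440826416, 10.733125686645508), 26.56505012512207)) (array([371.97165992, 211.46558704]), array([365, 203,  15,  18, 247], dtype=int32), ((372.0, 211.5), (17.0, 14.0), 90.0))
pedal [ 570.0820351  -262.23938054  131.18034744] 0.1941494727670061
(array([277.01847575, 174.9330254 ]), array([259, 163,  38,  26, 433], dtype=int32), ((277.10003662109375, 175.30001831054688), (39.80200958251953, 12.074766159057617), 26.56505012512207)) (array([259.59117083, 215.03454894]), array([252, 194,  15,  42, 521], dtype=int32), ((259.0, 214.5), (14.0, 41.0), 0.0))
bar [567.91766809 -25.43551695 222.42001729] 1.4006607372047246
(array([310.0137457 , 200.89553265]), array([ 266,  191,   91,   21, 1455], dtype=int32), ((311.0220031738281, 201.2266082763672), (18.385498046875, 90.11014556884766), 88.26429748535156))
[[ 617.01682602  -43.16928111   12.        ]
 [ 619.47675406 -256.30585929   12.        ]
 [ 575.99046726 -256.52316007   12.        ]
 [ 573.43043982  -43.64783992   12.        ]] [ 43.5890133  213.15077341  43.48682972 212.89071298] [ 596.47862179 -149.9115351    12.        ]
bottle [653.53398635 -29.47169164 102.        ]
cruc [ 660.99877436 -140.81423419   42.        ]
bolt [538.38464586  63.43337111  52.        ]
vice [410.04022452  42.32602636  60.        ]
```

View pics/t2.png

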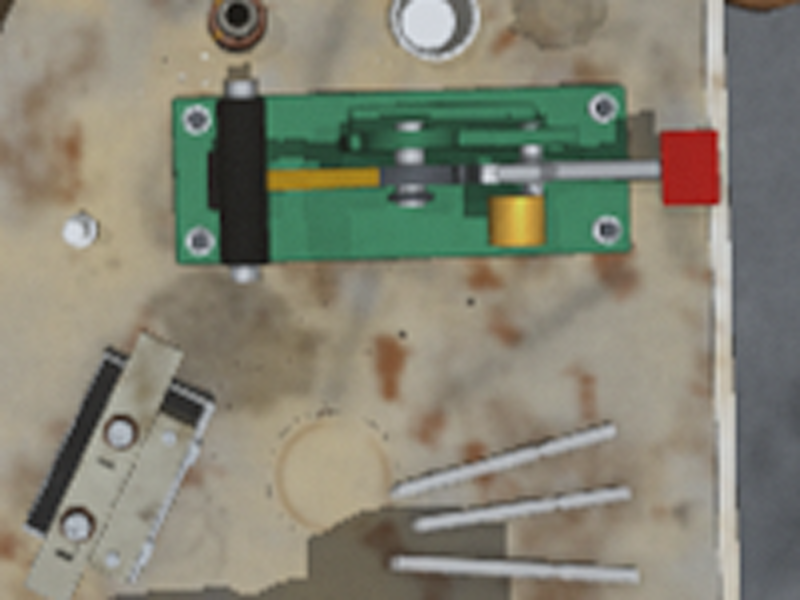

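Measured positions fit the given sizes. The pedal is at (570,-262,131), the bar at (568,-25,222), and q ≈ 0.17. I'll move over the pedal with the fingers shut.

Request:
play_rows:
  plan:
    - [34,18,6,0,0,-0.058,-1]
    - [34,20,0,0,0,-0.058,-1]
    - [34,20,0,0,0,-0.058,-1]
    - [34,20,0,0,0,-0.058,-1]
    - [34,20,0,0,0,-0.058,-1]

```text
time_s: 0.62
eef_pos: [319.1, -404.1, 197.4]
ee_rot: [-0.001, 1.0, -0.012, -0.001]
force: [1.7, -0.9, 0.2]
grip_width: 0.301
```

Request:
play_rows:
  plan:
    - [34,20,0,0,0,0,-1]
    - [34,20,0,0,0,0,-1]
    - [34,20,0,0,0,0,-1]
    - [34,20,0,0,0,0,-1]
    - [0,0,0,0,0,0,-1]

```text
time_s: 1.03
eef_pos: [465.3, -314.3, 196.9]
ee_rot: [-0.002, 1.0, -0.012, -0.0]
force: [0.7, -0.5, -0.3]
grip_width: -0.001
```

Request:
play_rows:
  plan:
    - [35,16,0,0,0,0,-1]
    - [35,17,0,0,0,0,-1]
    - [30,16,-10,0,0,0,-1]
    - [5,0,-10,0,0,0,-1]
    - [0,0,0,0,0,0,-1]

```text
time_s: 1.45
eef_pos: [573.0, -262.2, 174.9]
ee_rot: [-0.002, 1.0, -0.01, -0.001]
force: [-1.1, -0.8, -1.4]
grip_width: -0.001
```

```bash
python3 - <<'E'
from m import *
a=cap('scene');s=sense();print(s['eef_pos'],s['force'])
cv2.imwrite('pics/s2.png',cv2.resize(a['img'][110:290,230:400],None,fx=3.3,fy=3.3,interpolation=cv2.INTER_CUBIC))
E
```

```text
[ 572.70885257 -262.31916602  175.88177359] [ 0.51137689  0.98785563 -0.48620562]
```

View pics/s2.png

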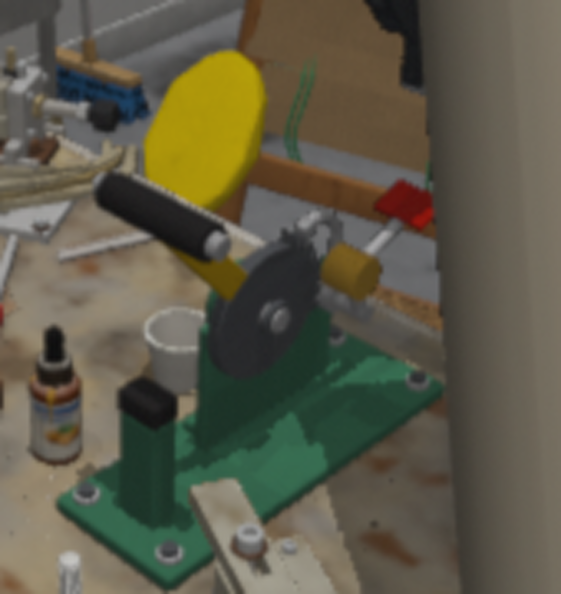

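The shut fingertips are right above the pedal, which is at about crop (405,203). The bar and arm are unchanged. Pressing along the arc now.

Request:
play_rows:
  plan:
    - [-2,-2,-18,0,0,0,-1]
    - [0,-1,-14,0,0,0,-1]
    - [0,-1,-12,0,0,0,-1]
    - [0,-1,-12,0,0,0,-1]
    - [0,-1,-10,0,0,0,-1]

```text
time_s: 1.92
eef_pos: [567.2, -273.6, 113.1]
ee_rot: [0.001, 1.0, -0.013, 0.002]
force: [1.2, -0.0, -0.1]
grip_width: 0.002
```

Request:
play_rows:
  plan:
    - [0,0,-10,0,0,0,-1]
    - [0,0,-10,0,0,0,-1]
    - [0,0,-8,0,0,0,-1]
    - [0,0,-6,0,0,0,-1]
    - [0,0,0,0,0,0,-1]

```text
time_s: 2.33
eef_pos: [564.6, -276.0, 76.2]
ee_rot: [0.001, 1.0, -0.015, 0.001]
force: [0.3, 0.1, -0.4]
grip_width: 0.004
```

Request:
play_rows:
  plan:
    - [3,4,-5,0,0,0,-1]
    - [1,2,-4,0,0,0,-1]
    - [0,0,-2,0,0,0,-1]
    - [0,0,0,0,0,0,-1]
    - [0,0,0,0,0,0,-1]

```text
time_s: 2.75
eef_pos: [569.8, -269.1, 64.9]
ee_rot: [0.001, 1.0, -0.015, 0.002]
force: [0.2, -0.3, 0.2]
grip_width: 0.004
```

```bash
python3 - <<'E'
from m import *
a=cap('scene');s=sense();print(s['eef_pos'],s['force'])
cv2.imwrite('pics/s3.png',cv2.resize(a['img'][110:290,230:400],None,fx=3.3,fy=3.3,interpolation=cv2.INTER_CUBIC))
E
```

```text
[ 569.7429121  -269.04775368   64.94077683] [-0.4530563   0.35657826 -0.69368877]
```

View pics/s3.png

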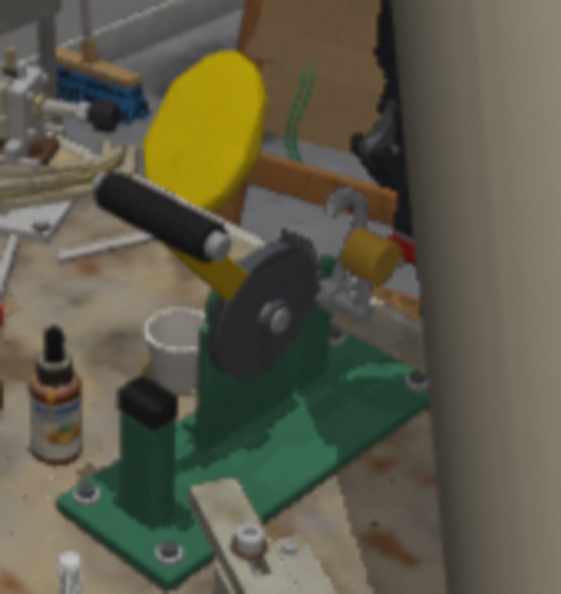

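The hook at about crop (345,205) has lifted clear of the teeth, and the weight has swung outward to (370,255). I'll rise and check that it stays there.

Request:
play_rows:
  plan:
    - [0,-1,15,0,0,0,-1]
    - [0,0,35,0,0,0,-1]
    - [0,0,41,0,0,0,-1]
    - [0,0,41,0,0,0,-1]
    - [0,0,41,0,0,0,-1]

```text
time_s: 3.22
eef_pos: [564.9, -266.9, 234.9]
ee_rot: [-0.004, 1.0, -0.015, -0.005]
force: [0.1, -1.3, 0.1]
grip_width: 0.003
```

Request:
play_rows:
  plan:
    - [0,30,15,0,0,0,-1]
    - [0,40,0,0,0,0,-1]
    - [0,40,0,0,0,0,-1]
    - [0,40,0,0,0,0,-1]
    - [0,0,0,0,0,0,-1]

```text
time_s: 3.63
eef_pos: [566.1, -115.3, 263.9]
ee_rot: [0.001, 1.0, -0.018, 0.004]
force: [0.9, 0.5, 0.4]
grip_width: -0.003
```

```bash
python3 - <<'E'
from m import *
a=cap('scene');s=sense();print(s['eef_pos'],s['force'])
cv2.imwrite('pics/s4.png',cv2.resize(a['img'][110:290,230:400],None,fx=3.3,fy=3.3,interpolation=cv2.INTER_CUBIC))
b=cap('top')
try:
  pb=blob(b,'red',(355,195,395,230));print(pb[0],pb[1],onz(b,*pb[0],68))
except Exception as e: print(e)
E
```

```text
[ 566.16939131 -118.00726224  263.7992001 ] [ 1.28039142 -0.29496827  0.81991356]
attempt to get argmax of an empty sequence
```

View pics/s4.png

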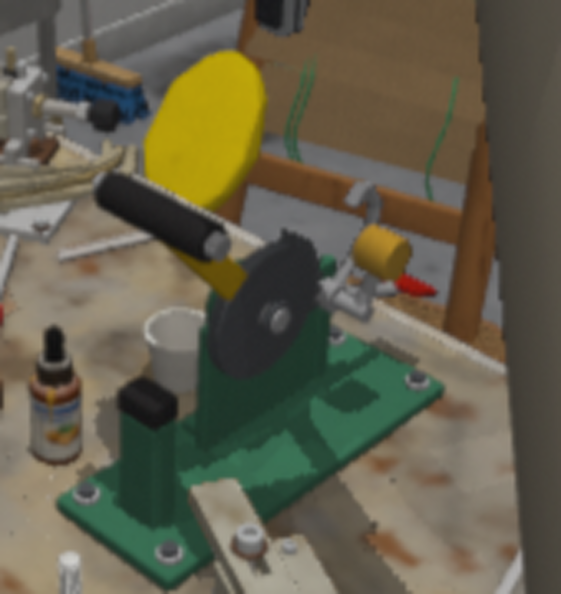

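The pawl has stayed tripped: the hook is well up at (365,195) and the pedal is low at (415,285). Next I'll go over the bar and push it along its arc.

Request:
play_rows:
  plan:
    - [2,36,0,0,0,0,-1]
    - [1,36,0,0,0,0,-1]
    - [0,22,0,0,0,0,-1]
    - [0,2,-10,0,0,0,-1]
    - [0,0,0,0,0,0,-1]

```text
time_s: 4.15
eef_pos: [569.6, -27.9, 251.5]
ee_rot: [0.003, 1.0, -0.023, 0.004]
force: [-0.3, 0.3, -1.1]
grip_width: -0.003
```

Request:
play_rows:
  plan:
    - [0,4,-12,0,0,0,-1]
    - [0,6,-9,0,0,0,-1]
    - [0,8,-9,0,0,0,-1]
    - [0,8,-9,0,0,0,-1]
    - [0,6,-9,0,0,0,-1]

```text
time_s: 4.57
eef_pos: [570.6, -1.7, 201.0]
ee_rot: [0.004, 1.0, -0.028, 0.004]
force: [1.1, -0.2, 0.2]
grip_width: 0.003
```

```bash
python3 - <<'E'
from m import *
a=cap('scene');s=sense();print(s['eef_pos'],s['force'])
cv2.imwrite('pics/s5.png',cv2.resize(a['img'][110:290,230:400],None,fx=3.3,fy=3.3,interpolation=cv2.INTER_CUBIC))
E
```

```text
[ 5.69776082e+02 -5.21352442e-01  1.98883015e+02] [-0.46920038  0.50228452 -2.63852284]
```

View pics/s5.png

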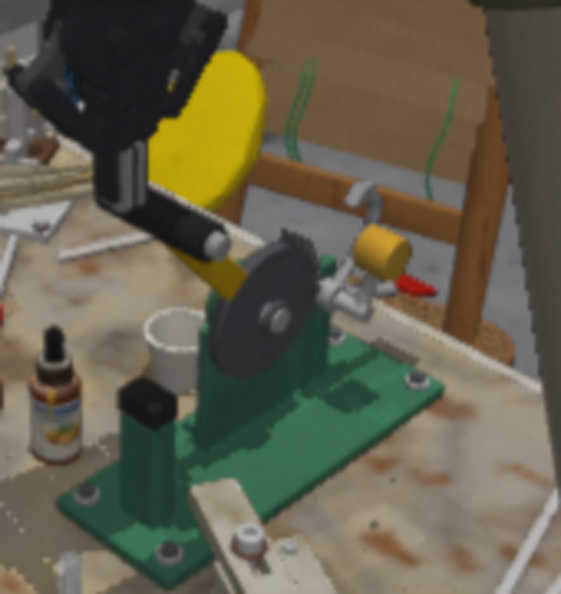

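The bar has not moved. The fingers slipped down past its outer side, with the tips at y≈0 and z≈199. I'll back off outward first, then rise, and come down again slightly on the pivot side of the bar's top.

Request:
play_rows:
  plan:
    - [0,15,0,0,0,0,-1]
    - [0,5,20,0,0,0,-1]
    - [0,0,35,0,0,0,-1]
    - [0,0,10,0,0,0,-1]
    - [0,0,0,0,0,0,-1]

```text
time_s: 5.03
eef_pos: [568.2, 21.3, 262.8]
ee_rot: [0.003, 1.0, -0.027, -0.001]
force: [-0.1, 0.4, -0.3]
grip_width: -0.001
```

Request:
play_rows:
  plan:
    - [0,-25,0,0,0,0,-1]
    - [0,-25,0,0,0,0,-1]
    - [0,-5,0,0,0,0,-1]
    - [0,0,0,0,0,0,-1]
    - [0,0,0,0,0,0,-1]

```text
time_s: 5.45
eef_pos: [568.0, -34.5, 260.3]
ee_rot: [0.003, 1.0, -0.026, -0.002]
force: [0.3, 1.0, -0.0]
grip_width: -0.001
```

```bash
python3 - <<'E'
from m import *
a=cap('scene');s=sense();print(s['eef_pos'],s['force'],s['ee_rot'])
print(proj(a,s['eef_pos']))
# bar right (robot-side) end and left end from first view for y,z at x=568-40 / +40
for u,v,x in ((230+215/3.3,110+243/3.3,525),):
    o,d=ray(a,u,v); print('robot-side pin',o+d*(x-o[0])/d[0])
for u,v in ((355.8,196.4),):
    o,d=ray(a,u,v); print('pedal',o+d*(570-o[0])/d[0])
cv2.imwrite('pics/s6.png',cv2.resize(a['img'][110:290,230:400],None,fx=3.3,fy=3.3,interpolation=cv2.INTER_CUBIC))
E
```

```text
[567.97884231 -34.22883423 260.21634682] [-0.96356358  0.11902629 -0.14931567] [ 0.00272041  0.99966423 -0.02571246 -0.00170204]
(np.float64(281.2187428611898), np.float64(154.50526784333977))
robot-side pin [525.         -25.71709826 223.6774171 ]
pedal [ 570.         -281.3190692    56.03448664]
```

View pics/s6.png

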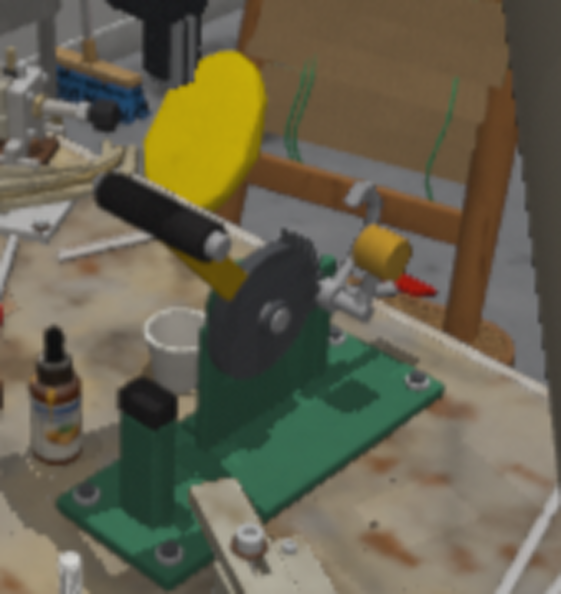

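```bash
python3 - <<'E'
from m import *
a=cap('scene');b=cap('top');w=cap('wrist','w1.png')
for p in ((573,-262,176),(570,-269,65),(570,-0.5,199),(568,-34,260),(568,-34,300),(570,-265,131),(568,-25,222)):
    u,v=proj(a,p); print(p,'scene crop',round((u-230)*3.3),round((v-110)*3.3),'top',np.round(proj(b,p)),'wrist',np.round(proj(w,p)))
c=np.vstack([cv2.resize(b['img'][150:260,200:400],None,fx=3,fy=3)[:, :600], cv2.resize(w['img'],(340,255)) @ np.eye(3) if 0 else np.pad(cv2.resize(w['img'],(340,255)),((0,0),(0,260),(0,0)))])
cv2.imwrite('pics/tw.png',c)
E
```

```text
(573, -262, 176) scene crop 412 140 top [378. 210.] wrist [533. 162.]
(570, -269, 65) scene crop 405 281 top [367. 211.] wrist [461. 144.]
(570, -0.5, 199) scene crop 120 267 top [246. 214.] wrist [214. 189.]
(568, -34, 260) scene crop 169 147 top [264. 215.] wrist [257. 220.]
(568, -34, 300) scene crop 170 79 top [265. 215.] wrist [258. 253.]
(570, -265, 131) scene crop 412 200 top [373. 211.] wrist [498. 155.]
(568, -25, 222) scene crop 156 215 top [259. 215.] wrist [244. 200.]
```

View pics/tw.png

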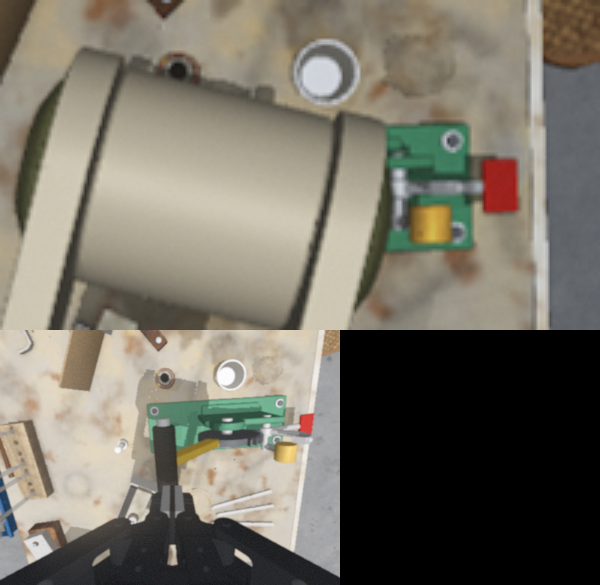

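In all three scene views the tips appear about 60 crop pixels above the projected TCP, which would be roughly 36 mm higher. So the fingers probably never reached the bar. I'll triangulate the tip from the scene and wrist views.

```bash
python3 - <<'E'
from m import *
a=cap('scene');w=cap('wrist');p=sense()['eef_pos'];print(p,sense()['grip_width'])
for u in (255,259,263):
  print('wrist col',u,w['img'][215:260:3,u].mean(1).astype(int))
for u in (277,281,285):
  print('scene col',u,a['img'][125:160:2,u].tolist())
for tv in (226,233,240):
  print(tv,tri((a,281.5,134),(w,259,tv)))
M=np.linalg.inv(np.array(w['world_to_cam']));print(M[:3,3]-p, -M[:3,2])
c=np.hstack([cv2.resize(a['img'][95:195,240:340],(400,400),interpolation=0),cv2.resize(w['img'][170:300,194:324],(400,400),interpolation=0)]);cv2.imwrite('pics/tip.png',c)
E
```

```text
[568.2064158  -33.96822301 261.01332352] 0.0020733485815610277
wrist col 255 [ 56  57  55  53  55  64  73 101 102  99  99  98  96  97  98]
wrist col 259 [54 54 54 52 52 66 66 51 49 48 47 55 59 50 54]
wrist col 263 [53 49 54 52 59 61 68 96 98 94 90 93 86 86 89]
scene col 277 [[28, 26, 24], [28, 26, 25], [27, 26, 25], [26, 24, 24], [44, 43, 42], [80, 80, 79], [77, 78, 78], [92, 92, 93], [106, 107, 107], [92, 114, 120], [47, 142, 160], [10, 155, 179], [10, 160, 185], [10, 162, 186], [10, 162, 186], [10, 162, 186], [10, 160, 184], [10, 157, 180]]
scene col 281 [[67, 66, 65], [61, 60, 58], [60, 60, 58], [59, 59, 58], [61, 61, 60], [76, 76, 75], [37, 130, 147], [10, 156, 179], [10, 158, 182], [10, 159, 183], [10, 160, 184], [10, 161, 185], [10, 162, 186], [10, 161, 186], [10, 161, 186], [10, 161, 185], [10, 157, 181], [10, 156, 180]]
scene col 285 [[53, 53, 52], [54, 53, 52], [53, 52, 52], [49, 48, 48], [48, 47, 47], [35, 76, 86], [10, 161, 185], [10, 162, 186], [10, 160, 184], [10, 159, 183], [10, 160, 184], [10, 161, 186], [10, 161, 185], [10, 163, 187], [10, 161, 186], [10, 160, 184], [10, 157, 181], [10, 158, 182]]
226 (array([576.55637491, -37.99599678, 294.2472217 ]), np.float64(6.993835536306074))
233 (array([574.24033017, -37.06055156, 295.65915631]), np.float64(4.941324331400403))
240 (array([571.95412309, -36.13177341, 297.08384977]), np.float64(2.9082425335727233))
[ 74.13018006  -3.59074514 179.4562376 ] [-0.2938466   0.00808391 -0.95581841]
```

View pics/tip.png

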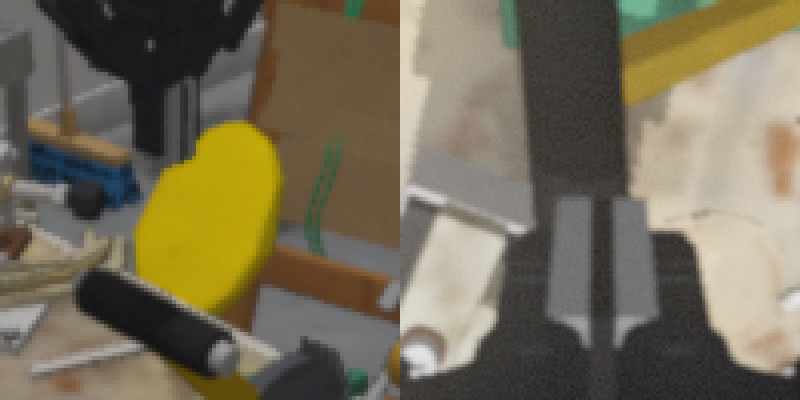

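The wrist and scene views agree. The real fingertips are at about (572,-36,296), roughly 35 mm short of the reported TCP, with x and y correct. That explains the missed bar, so contact should come at a reported z of about 199 and end near 92.

Request:
play_rows:
  plan:
    - [0,4,-25,0,0,0,-1]
    - [0,0,-20,0,0,0,-1]
    - [0,0,-8,0,0,0,-1]
    - [0,0,-3,0,0,0,-1]
    - [0,0,0,0,0,0,-1]

```text
time_s: 6.17
eef_pos: [568.8, -28.3, 204.6]
ee_rot: [0.003, 1.0, -0.024, 0.001]
force: [-1.9, -0.7, 0.1]
grip_width: 0.003
```

Request:
play_rows:
  plan:
    - [0,0,-5,0,0,0,-1]
    - [0,2,-5,0,0,0,-1]
    - [0,3,-5,0,0,0,-1]
    - [0,4,-5,0,0,0,-1]
    - [0,3,-5,0,0,0,-1]

```text
time_s: 6.58
eef_pos: [570.1, -14.1, 184.8]
ee_rot: [0.002, 1.0, -0.024, 0.004]
force: [-5.3, 5.8, 9.7]
grip_width: 0.002
```

```bash
python3 - <<'E'
from m import *
a=cap('scene','s7.png');s=sense();print(s['eef_pos'],s['force'])
# robot-side pin: bright blob near bar's end
im=a['img']; g=(im.min(2)>140).astype(np.uint8); z=np.zeros_like(g); z[170:245,265:310]=g[170:245,265:310]
n,l,st,ce=cv2.connectedComponentsWithStats(z)
for i in range(1,n):
    if st[i,4]>8:
        o,d=ray(a,*ce[i]); q=o+d*(525-o[0])/d[0]; print(st[i],ce[i],q, np.hypot(q[1]+117,q[2]-115), 1.047-np.arctan2(q[2]-115,q[1]+117))
E
```

```text
[569.96183069 -13.33783403 184.17501327] [-3.20897582  6.35576557  8.10435799]
[281 170  29  15 100] [293.12 176.9 ] [525.         -20.02202303 239.648347  ] 157.93016946436205 0.1373930999287717
[274 203  15  13  42] [278.66666667 209.38095238] [525.          13.42523857 188.77384281] 149.8443283477484 0.5322278144076418
```

There is contact now, about 8 N upward on the tool, and the TCP is following the predicted arc. Continuing.

Request:
play_rows:
  plan:
    - [0,4,-7,0,0,0,-1]
    - [0,4,-7,0,0,0,-1]
    - [0,4,-8,0,0,0,-1]
    - [0,3,-8,0,0,0,-1]
    - [0,3,-8,0,0,0,-1]

```text
time_s: 7.05
eef_pos: [571.9, 10.0, 152.7]
ee_rot: [-0.001, 1.0, -0.023, 0.01]
force: [-1.4, 2.8, 4.9]
grip_width: -0.001
```

```bash
python3 - <<'E'
from m import *
a=cap('scene');s=sense();print(s['eef_pos'],s['force'])
cv2.imwrite('pics/s8.png',cv2.resize(a['img'][110:290,230:400],None,fx=3.3,fy=3.3,interpolation=cv2.INTER_CUBIC))
E
```

```text
[571.4613279   10.61835099 151.10017798] [1.11225273 2.53423692 2.62217078]
```

View pics/s8.png

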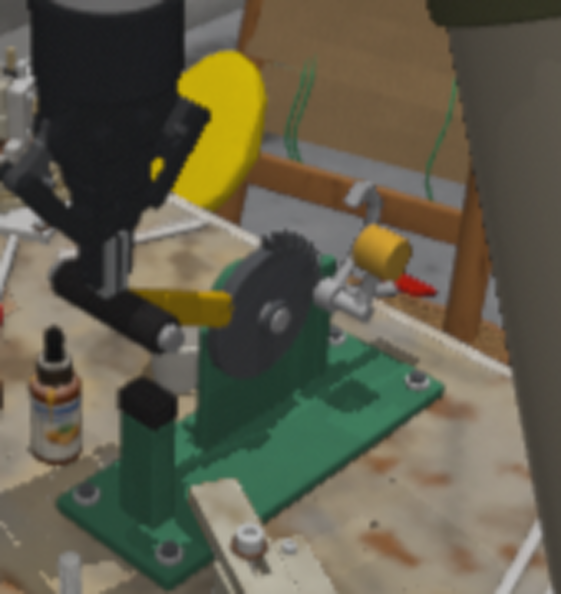

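The arm is going down with the fingers on the bar's top, and the pawl is still tripped. Continuing to the stop.

Request:
play_rows:
  plan:
    - [0,3,-8,0,0,0,-1]
    - [0,2,-8,0,0,0,-1]
    - [0,2,-8,0,0,0,-1]
    - [0,1,-8,0,0,0,-1]
    - [0,1,-8,0,0,0,-1]

```text
time_s: 7.52
eef_pos: [573.5, 21.2, 112.8]
ee_rot: [-0.001, 1.0, -0.022, 0.013]
force: [0.6, 1.4, 3.6]
grip_width: 0.001
```

Request:
play_rows:
  plan:
    - [0,0,-6,0,0,0,-1]
    - [0,0,-6,0,0,0,-1]
    - [0,0,-4,0,0,0,-1]
    - [0,0,-3,0,0,0,-1]
    - [0,0,-1,0,0,0,-1]

```text
time_s: 7.93
eef_pos: [573.1, 20.8, 88.6]
ee_rot: [-0.001, 1.0, -0.023, 0.012]
force: [0.3, 0.8, 2.3]
grip_width: 0.0
```

Request:
play_rows:
  plan:
    - [0,0,-3,0,0,0,-1]
    - [0,0,-3,0,0,0,-1]
    - [0,0,-3,0,0,0,-1]

```text
time_s: 8.18
eef_pos: [573.6, 20.8, 87.8]
ee_rot: [-0.001, 1.0, -0.022, 0.014]
force: [-12.3, 2.8, 28.3]
grip_width: -0.002
```

The stop is reached: 28 N and no further travel at z≈88. I'll ease off while holding briefly, then retreat straight up.

Request:
play_rows:
  plan:
    - [0,0,-1,0,0,0,-1]
    - [0,0,-1,0,0,0,-1]
    - [0,0,-1,0,0,0,-1]
    - [0,0,2,0,0,0,-1]
    - [0,0,15,0,0,0,-1]

```text
time_s: 8.6
eef_pos: [572.2, 20.3, 102.9]
ee_rot: [0.0, 1.0, -0.022, 0.012]
force: [0.7, -1.2, -0.5]
grip_width: 0.003
```

Request:
play_rows:
  plan:
    - [0,0,40,0,0,0,-1]
    - [0,0,40,0,0,0,-1]
    - [0,0,40,0,0,0,-1]
    - [-20,0,20,0,0,0,-1]
    - [-20,0,0,0,0,0,-1]

```text
time_s: 9.02
eef_pos: [531.1, 18.4, 246.4]
ee_rot: [0.001, 1.0, -0.023, 0.01]
force: [0.5, -0.0, 0.4]
grip_width: 0.002
```

Request:
play_rows:
  plan:
    - [-35,0,0,0,0,0,-1]
    - [-35,0,0,0,0,0,-1]
    - [-35,0,0,0,0,0,-1]
    - [0,0,0,0,0,0,-1]
    - [0,0,0,0,0,0,-1]

```text
time_s: 9.43
eef_pos: [419.1, 17.1, 245.7]
ee_rot: [0.003, 1.0, -0.024, 0.01]
force: [0.8, 0.8, 1.0]
grip_width: 0.0
```

```bash
python3 - <<'E'
from m import *
a=cap('scene');b=cap('top');s=sense();print(s['eef_pos'],s['force'])
try:
  pb=blob(b,'red',(355,195,395,230)); print('pedal',onz(b,*pb[0],68))
except Exception as e: print(e)
cb=blob(b,'black',(225,185,260,240)); print('bar',cb[0],cb[1],onz(b,*cb[0],115),'expect y ~23')
c=np.hstack([cv2.resize(a['img'][110:290,230:400],(400,424)),cv2.resize(b['img'][150:300,200:340+1],(400,424))]);cv2.imwrite('pics/end.png',c)
E
```

```text
[420.03634152  17.19808497 245.59759323] [-0.6369933   0.01822674 -0.67104452]
pedal [ 570.2669624  -265.38640248   68.        ]
bar [236.80592992 215.28032345] [232 197  11  37 371] [567.06548922  21.91357682 115.        ] expect y ~23
```

View pics/end.png

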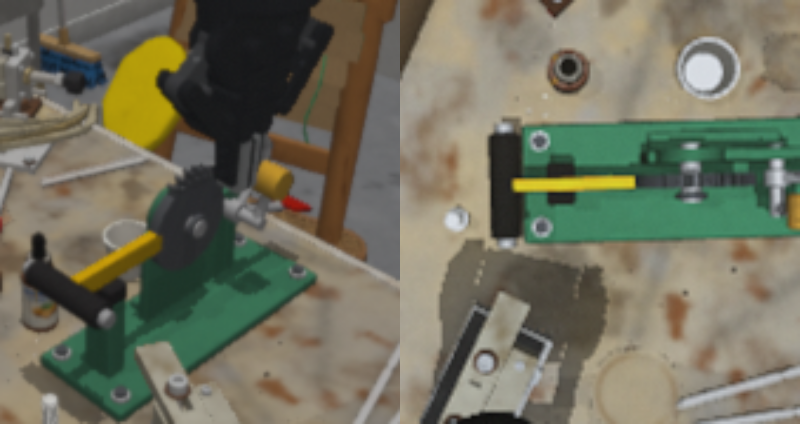

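The arm lies level on its post, with the bar at y≈22 (expected 23). The pedal is still down at (570,-265,~68), so the pawl is tripped. Bottle, crucible and bolt stand where they were, and the robot is clear.

```bash
python3 -c "
from rig import ctrl; print(ctrl.finish_job())"
```

```text
the job is handed in; nothing more can be done
None
```

I pressed the pedal until the pawl tumbled over and stayed tripped. Then I pushed the arm down by its cross bar onto its stop, where the force rose to 28 N with no more travel. After that I backed away and handed the job in at about 9.5 s; no verdict was reported.

- **Last checks:** The bar is at y ≈ 22 mm (about 23 expected). The arm looks level on its post and the pedal is still down. The bottle, crucible and bolt appear where they started, and the gripper is clear of everything.
- **What disagreed:** The cameras showed the shut fingertips about 35 mm higher than the reported tool position. Because of this my first push passed beside the bar without moving it. I backed off outward, allowed for the offset, and the second push worked. The pedal was not fully down when I last checked it under the fingers, but after I rose the pawl completed its fall by itself.
- **Not measured:** I read the joint angles from the pictures only, by where the bar and pedal ended up.

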